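# Hold the clutch collar on the spindle flat

### The job

The slip clutch of the tube mixer is being put back together. Pinch the bare spindle and turn it until its milled flat faces straight to the front of the mixer (the control-panel side, blue index bar); then slide the loose collar down over the spindle with its set-screw over that flat, and press it down against the clutch spring until the collar's top is flush with the end of the spindle. Finish while holding it gripped and pressed there, so that I can tighten the screw from the front, and leave the other things on the bench alone.

Things in the scene. Friction and masses are not known exactly. Their poses are not given: they have to be found in the camera images.
- mixer: tube mixer, fixed: white housing 182 x 150 mm, on it a grey disc of 140 mm with 12 black grommets, top 64 mm above the bench. Origin on the bench straight below the spindle's axis; x runs from the front (grey control panel, black knob, blue index bar) to the rear, z up
- spindle_top (a point): centre of the upright dark steel spindle's end, always 114 mm above the bench. Diameter 16 mm with one bright flat, 12 mm wide and 3 mm deep, along all that shows: 13 mm across flat, 16 mm across round; 2 mm chamfer at the end. 24 mm stand above the free washer. Its axes turn with it: the flat faces -x, z up
- spindle (a joint): angle of the spindle against the mixer (rad), anticlockwise from above positive, 0 when the flat faces straight to the front (-x of the mixer). A geared motor drags on it (0.06 N m), so it stays where it is left; fingers closing across the flat turn it flush with them
- clutch_spring (a joint): how far the brass thrust washer (33 mm wide, free top 90 mm above the bench, round the spindle, in a steel cup 42 mm wide with its rim at 76 mm) is pressed down (m): 0 free, at most 0.014. It pushes up with 3 N plus 0.7 N per mm. With the collar on it, collar top and spindle end are flush at 0.008
- collar_center (a point): centre (half-way up) of the loose steel collar standing on a flat paper pad (9 mm thick, fixed), 40 mm diameter, 32 mm high, 0.22 kg. Two wrench flats 34 mm apart, full height, face its +y and -y: grip across these. A dark set-screw sticks out at its -x side at half height, head 9 mm thick. z up
- collar_top (a point): centre of the collar's upper face, 16 mm above its centre; axes as for the centre. The bore of 18 mm is open at both ends, with 1.2 mm chamfers; at half height the screw's tip (5 mm thick) stands 2.8 mm into it, so past half-way the collar jams unless the screw is over the spindle's flat
- screw_head (a point): outer end of the set-screw's head, 26 mm from the collar's axis on its -x side, 16 mm above its underside
- hex_key: dark L-shaped hex key lying on the bench, 90 x 28 mm, 5 mm thick; to be left alone; origin on its long leg
- oil_bottle: small bottle with brown contents and black cap, 30 mm wide, 70 mm high; to be left alone; origin under its centre
- forceps: steel forceps lying flat, 126 mm long, 10 mm high; to be left alone; origin under its centre
Not all that is in view belongs to the job. Of the things that look like the part that bears collar_center, the larger one is meant.

How it is judged:
On the way:
1. with the collar still off, the spindle is gripped and its flat faces the front of the mixer (value of joint spindle between -0.2 and 0.2 rad and contact force between the fingers and spindle above 1 N and horizontal distance between collar_center and spindle_top above 0.05 m), for 0.2 s.
At the end, for the whole second after the job is handed in: Flat faces the front within 0.2 rad; collar upright on the spindle, screw over the flat within 0.2 rad and its head within 6 mm of the front centre line; collar top flush with the spindle end within 2.5 mm, spring pressed over 4 mm; fingers still hold the collar with over 3 N (value of joint spindle between -0.2 and 0.2 rad and y of screw_head in the frame of mixer between -0.006 and 0.006 m and x of screw_head in the frame of mixer below -0.015 m and angle between the x axis of collar_center and the x axis of spindle_top, either way round below 0.2 rad and horizontal distance between collar_top and spindle_top below 0.004 m and z of collar_top in the frame of spindle_top between -0.0025 and 0.0025 m and angle between collar_center's own z axis and vertical below 0.1 rad and value of joint clutch_spring above 0.004 m and contact force between the fingers and collar above 3 N); the arm keeps its last pose, push and grip.
It fails at once if a bystander (hex key, oil bottle, forceps) is moved by more than 2 cm (distance of any of hex_key, oil_bottle, forceps from where it was at the start of the episode above 0.02 m).
It also fails if it takes over 58 s, if anything falls off the work surface, if the arm or the gripper's body presses on something with over 40 N, if the wrist force passes 120 N, or if a joint passes its speed limit or range.

### The arm

A 7-joint arm with a two-finger parallel gripper is mounted at the origin on a cart in front of the work surface, level with it; the furniture and walls round the work are solid. World frame = base frame: x ahead of the robot, y to its left, z up, the work surface at z = 0. Lengths are in m, angles in rad, forces in N, time in s.
With the tool pointing down it reaches from about 0.4 to 0.85 m from the base axis. Payload 4.5 kg.
Tool frame: the origin (TCP) lies between the finger pads; the fingertips stand 25 mm ahead of it and the grasp point (between the pads) lies 6 mm ahead of it (robot.tips_ahead is the distance from the TCP to the fingertips, in m); z points along the fingers, y is the line along which they close (so a half turn about z gives the same grasp; the last joint's range is limited). The gripper opens to 85 mm and grips with 20 to 120 N. Pads are 22 mm wide; open, the fingers measure 114 mm over their backs; the gripper's body (76 mm by 85 mm) begins 54 mm behind the grasp point. The pads swing forward as they close: fully open they stand 13 mm farther back than shut.
Start: joints at [1.357, 0.689, -0.195, 1.565, 0.157, 0.902, -0.215], TCP at [0.153, -0.606, 0.256] pointing down, gripper open.
Joint ranges: [-3.01, 3.01], [-0.46, 2.08], [-1.47, 1.51], [0.13, 2.56], [-1, 4.14], [0.04, 2.09], [-2.66, 2.66]. Speed limits (rad/s): [2.57, 2.57, 3.14, 3.14, 3.14, 3.14, 3.14].

### API

Orientations are given as a unit quaternion [w, x, y, z].
In Python, from station import robot, eyes gives the robot as it stands.
- The arm moves only by the tool drive_tool, never from a script. Its argument "plan" is a list of rows, each an object with "hand": the opening, from -1 (shut) to 1 (fully open); "linear": the shift along the tool's x, y, z in mm, a list of three; "angular": the turn, a rotation vector about the tool's x, y, z in rad, a list of three. A call has exactly 8 rows; each row is the pose to reach, as a shift and turn from the pose commanded when the call began, along the tool's axes at that moment; what a row does not reach only later rows make up. A row lasts 1/12 s, in which the tool goes at most 41.7 mm and 7.16 degrees, less where a joint would pass 70% of its speed; a pose out of reach is approached as far as the arm can. A call with a gripper value outside its range is refused whole. The fingers move at their own pace and stop on an object; the grip force is fixed at half the most. Time passes only in rows, so rows that repeat a pose let the fingers close, or fill a call up. It gives the time, the measured TCP pose, the force and the opening at its end, in the units of the state.
- robot.read_state(): the state, without advancing time (a new reading comes with each control period).
- eyes.capture(name): name is "side" or "top"; returns (picture, depth): 420x560x3 uint8, red, green, blue; 420x560 float32, m along the optical axis (not along the pixel's ray), 0 where there is no reading.
- eyes.camera_params(name): a dict with "fx", "fy", "cx", "cy" (pixels), "eye" and "rotation" of the camera in the world. Camera axes: x right, y up, looking along -z (the intrinsics and any distortion apply to the point x, -y, -z); pixel columns grow to the right and rows downward; lengths in m; the calibration is good to about 2 mm. A picture is of the moment at which its call begins. camera_params takes no time and is no camera call.
- robot.close_job(): hands the job in, once; it reports no verdict.
The state is a dict: "time_s": time; "qpos": joint angles; "qd": joint speeds; "joint_efforts": joint torques, N m; "ee_pos": TCP position; "orientation": TCP orientation; "ft_force": force on the tool from outside, world axes, zero at the start; "torque": the same for the moment, N m; "opening": opening from 0.0 (shut) to 1.0 (fully open).
Only numpy, scipy, OpenCV 4.12 (cv2) and the standard library are available. Lean on these libraries where they do the work, as an engineer would, in place of code of your own. Each camera call takes 0.05 s, during which the arm holds its last target. There are 200 camera calls.

## Working session

There is one attempt and no reset: what is moved stays moved. The work goes in short steps, Python scripts to look and compute and a tool call to move; the robot and the scene stay as the last step left them, time stands still between calls to the robot, and variables do not carry over. Pictures are saved under pics/ and viewed, on a budget of 10 in all, crops included, one or two more only if the job needs it, and the job is handed in when it is done.

Besides the shell and the picture viewer there is one more tool, called after "Emit:" as name(argument=value, ...), one argument or row to a line, values as JSON. drive_tool: Moves the arm, as the interface text tells. Its arguments: {"type":"object","properties":{"plan":{"type":"array","items":{"type":"object","properties":{"hand":{"type":"number"},"linear":{"type":"array","items":{"type":"number"}},"angular":{"type":"array","items":{"type":"number"}}}}}},"required":["plan"]}

```bash
mkdir -p pics; ls; python3 - <<'E'
from station import robot, eyes
import cv2, numpy as np
print(robot.read_state())
for n in("top","side"):
    p,d=eyes.capture(n); print(n,eyes.camera_params(n)); cv2.imwrite(f"pics/{n}0.png",p[...,::-1]); np.save(f"pics/{n}0.npy",d)
E
```

```text
pics
{'time_s': 0.0, 'qpos': array([ 1.35676165,  0.68996575, -0.19449324,  1.56640526,  0.15729091,
        0.90249202, -0.21510534]), 'qd': array([ 0.0001578 ,  0.00045172, -0.00022451, -0.0004255 ,  0.00053658,
       -0.00059162,  0.0002662 ]), 'joint_efforts': array([-1.01105790e-03, -5.39611602e+01, -1.26691986e+00, -1.58539563e+01,
        8.98256520e-03,  9.56720643e-03, -1.53233611e-05]), 'ee_pos': array([ 0.15310483, -0.6053063 ,  0.25547854]), 'orientation': array([-9.21260216e-04,  9.92327613e-01,  1.23632615e-01, -1.88540159e-04]), 'ft_force': array([ 0.70506871,  0.10337521, -0.31329838]), 'torque': array([-0.0113735 ,  0.05698225, -0.0294884 ]), 'opening': 0.9999062804629304}
top {'fx': 457.66717416905294, 'fy': 457.66717416905294, 'cx': 284.37673447009206, 'cy': 203.0156701545306, 'eye': array([0.39458185, 0.02610667, 1.03091076]), 'rotation': array([ 0.70777831,  0.03644622, -0.05843395, -0.70306971])}
side {'fx': 536.550232323975, 'fy': 536.550232323975, 'cx': 272.8756238955228, 'cy': 211.45816597474274, 'eye': array([ 0.22408021, -0.80162583,  0.8512082 ]), 'rotation': array([ 0.89795332,  0.4013189 , -0.07561227, -0.16402976])}
```

View pics/top0.png

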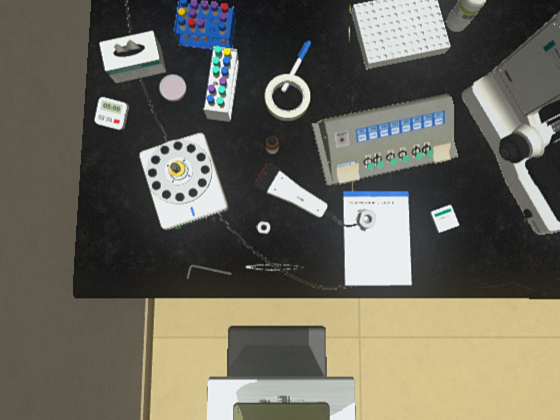

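View pics/side0.png

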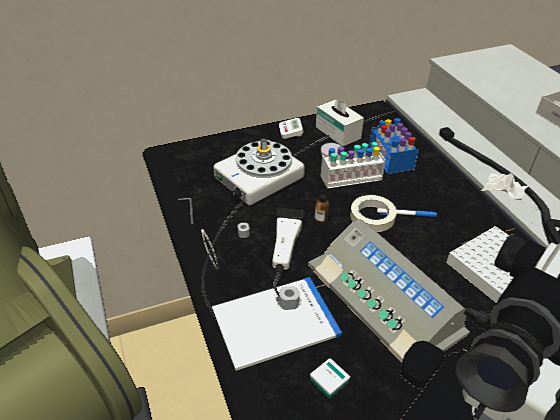

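Top view: mixer at about (183,180) with the spindle at (177,168) and the blue index bar at (193,211); collar on the pad at (366,218), smaller look-alike at (263,228), bottle (272,145), forceps (273,267), hex key (208,270). I'll zoom in on both and deproject.

```bash
cat > h.py <<'E'
import numpy as np, cv2
from scipy.spatial.transform import Rotation as R
from station import robot, eyes
def Rq(q): return R.from_quat(np.roll(q,-1))
def world(n,u,v,d):
    c=eyes.camera_params(n); u,v,d=map(lambda a:np.asarray(a,float),(u,v,d))
    p=np.stack([(u-c['cx'])/c['fx']*d,-(v-c['cy'])/c['fy']*d,-d],-1)
    return Rq(c['rotation']).apply(p.reshape(-1,3)).reshape(p.shape)+c['eye']
def cloud(n,d):
    v,u=np.indices(d.shape); return world(n,u,v,d)
def atz(n,u,v,z):
    c=eyes.camera_params(n); a=world(n,u,v,1.0); e=c['eye']; return e+(a-e)*(z-e[2])/(a[2]-e[2])
def pix(n,p):
    c=eyes.camera_params(n); q=Rq(c['rotation']).inv().apply(np.asarray(p)-c['eye'])
    return np.stack([c['cx']-c['fx']*q[...,0]/q[...,2],c['cy']+c['fy']*q[...,1]/q[...,2]],-1)
def crop(img,u,v,w,h,s):
    return cv2.resize(img[v-h//2:v+h//2,u-w//2:u+w//2],None,fx=s,fy=s,interpolation=cv2.INTER_CUBIC)
E
python3 - <<'E'
from h import *
t=cv2.imread("pics/top0.png"); s=cv2.imread("pics/side0.png")
a=[crop(t,183,180,100,100,4),crop(t,366,218,50,50,8)[:,:], crop(s,262,160,100,100,4)[:,:],crop(s,288,295,50,50,8)]
a=[cv2.resize(x,(390,300)) if 0 else cv2.resize(x,(300,300)) for x in a]
cv2.imwrite("pics/z0.png",np.vstack([np.hstack(a[:2]),np.hstack(a[2:])]))
for n in("top","side"):
    d=np.load(f"pics/{n}0.npy"); P=cloud(n,d); ok=d>0
    col=cv2.imread(f"pics/{n}0.png")
    c0=(366,218) if n=="top" else (288,295); m0=(177,168) if n=="top" else (262,150)
    vv,uu=np.indices(d.shape)
    near=ok&(np.hypot(uu-c0[0],vv-c0[1])<25)
    print(n,"pad z",np.median(P[near][:,2]))
    m=near&(abs(P[...,2]-.041)<.004); print(" collar top",m.sum(),P[m].mean(0),P[m].min(0),P[m].max(0))
    near=ok&(np.hypot(uu-m0[0],vv-m0[1])<60)
    m=near&(abs(P[...,2]-.064)<.004); r=P[m][:,:2]; print(" disc",m.sum(),r.min(0),r.max(0),(r.min(0)+r.max(0))/2,cv2.minEnclosingCircle(r.astype(np.float32)))
    m=near&(P[...,2]>.1); print(" spindle",m.sum(),P[m].mean(0),P[m].min(0),P[m].max(0))
    b=(col[...,0].astype(int)-col[...,2]>60)&near; print(" blue",b.sum(),P[b].mean(0))
E
```

```text
top pad z 0.009491986441527267
 collar top 191 [ 0.49483421 -0.18590143  0.04074163] [ 0.47534812 -0.20335371  0.03748049] [ 0.51482045 -0.16753599  0.04435299]
 disc 2813 [0.5216937  0.15366003] [0.66138681 0.29248469] [0.59154026 0.22307236] ((0.5916842222213745, 0.2226872742176056), 0.07046929746866226)
 spindle 55 [0.59083061 0.22279266 0.1118708 ] [0.58352512 0.21756801 0.10153123] [0.59934354 0.23091945 0.11740367]
 blue 23 [0.50803145 0.19337232 0.05090309]
side pad z 0.00842456350302967
 collar top 200 [ 0.49379242 -0.18675081  0.03974896] [ 0.47416131 -0.20417937  0.03705176] [ 0.51282319 -0.16750332  0.04369803]
 disc 1341 [0.52117575 0.14829118] [0.7612585  0.48738261] [0.64121712 0.31783689] ((0.655958890914917, 0.3207649290561676), 0.18991698324680328)
 spindle 42 [0.59024619 0.22107213 0.10807374] [0.58362793 0.21425446 0.10015603] [0.59814618 0.2297097  0.11446878]
 blue 11 [0.50697577 0.19411389 0.04919995]
```

View pics/z0.png

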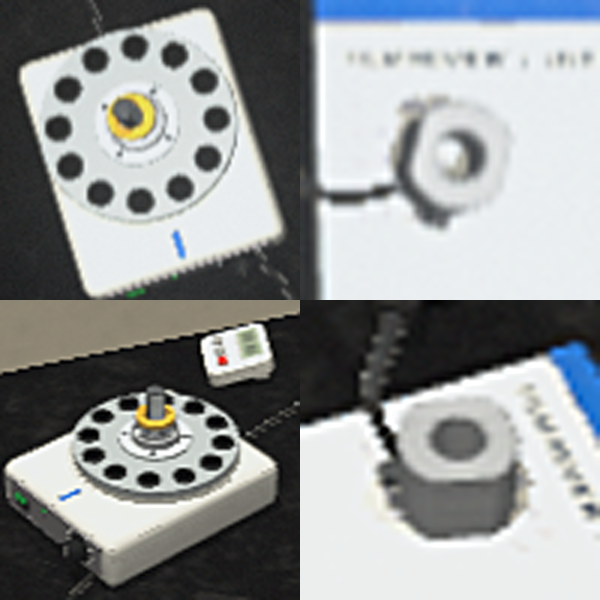

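```bash
python3 - <<'E'
from h import *
# housing rectangle: low-saturation bright pixels within 130mm of axis (top view), height .03-.07
d=np.load("pics/top0.npy"); P=cloud("top",d); c=np.array([.5905,.2225])
print("screw cand top",atz("top",363,228.8,.025),"side",atz("side",277.2,299.2,.025))
r=np.hypot(P[...,0]-c[0],P[...,1]-c[1])
m=(d>0)&(r<.14)&(P[...,2]>.03)&(P[...,2]<.075)
q=P[m][:,:2].astype(np.float32); print("housing",cv2.minAreaRect(q*1000),np.percentile(P[m&(r>.075)][:,2],[5,50,95]))
# rectified views, 0.25 mm/px; up = +x, left = +y
def rect(img,n,cx,cy,z,half,s=0.00025):
    k=int(2*half/s); v,u=np.indices((k,k)); X=cx+half-v*s; Y=cy+half-u*s
    uv=pix(n,np.stack([X,Y,np.full_like(X,z)],-1)).astype(np.float32)
    return cv2.remap(img,uv[...,0],uv[...,1],cv2.INTER_CUBIC)
fr={n:np.mean([eyes.capture(n)[0] for _ in range(3)],0).astype(np.uint8)[...,::-1].copy() for n in("top","side")}
for n in fr: cv2.imwrite(f"pics/avg_{n}.png",fr[n])
A=[rect(fr[n],n,.4943,-.1863,.041,.035) for n in fr]
A=[cv2.resize(a,(380,380),interpolation=cv2.INTER_CUBIC) for a in A]
for a in A:
    for g in range(0,8): cv2.line(a,(0,int(g*380/7)),(8,int(g*380/7)),(0,0,255),1); cv2.line(a,(int(g*380/7),0),(int(g*380/7),8),(0,0,255),1)
u,v=pix("top",[.5905,.2225,.105]).astype(int); B1=cv2.resize(crop(fr["top"],u,v,26,20,20),(380,200*380//260*1))
u,v=pix("side",[.5905,.2225,.105]).astype(int); B2=cv2.resize(crop(fr["side"],u,v,26,14+6,20),B1.shape[1::-1])
cv2.imwrite("pics/z1.png",np.hstack([np.vstack([A[0],cv2.resize(B1,(380,220))]),np.vstack([A[1],cv2.resize(B2,(380,220))])]))
E
```

```text
screw cand top [ 0.47455427 -0.17937424  0.025     ] side [ 0.47218756 -0.18222532  0.025     ]
housing ((571.0537719726562, 215.60855102539062), (200.41281127929688, 150.37841796875), 19.189027786254883) [0.03725028 0.04856857 0.05202592]Traceback (most recent call last):
  File "<stdin>", line 15, in <module>
  File "<stdin>", line 11, in rect
  File "h.py", line 14, in pix
    c=eyes.camera_params(n); q=Rq(c['rotation']).inv().apply(np.asarray(p)-c['eye'])
                               ~~~~~~~~~~~~~~~~~~~~~~~~~~~~~^^^^^^^^^^^^^^^^^^^^^^^^
  File "scipy/spatial/transform/_rotation.pyx", line 2580, in scipy.spatial.transform._rotation.Rotation.apply
ValueError: Expected input of shape (3,) or (P, 3), got (280, 280, 3).
```

```bash
python3 - <<'E'
s=open('h.py').read().replace("q=Rq(c['rotation']).inv().apply(np.asarray(p)-c['eye'])","q=(np.asarray(p)-c['eye'])@Rq(c['rotation']).as_matrix()")
s+='''
def rect(img,n,cx,cy,z,half,s=0.00025):
    "rectified view at height z: up = +x, left = +y"
    k=int(2*half/s); v,u=np.indices((k,k)); X=cx+half-v*s; Y=cy+half-u*s
    uv=pix(n,np.stack([X,Y,np.full_like(X,z)],-1)).astype(np.float32)
    return cv2.remap(img,uv[...,0],uv[...,1],cv2.INTER_CUBIC)
'''
open('h.py','w').write(s)
E
python3 - <<'E'
from h import *
fr={n:cv2.imread(f"pics/avg_{n}.png") for n in("top","side")}
A=[cv2.resize(rect(fr[n],n,.4943,-.1863,.041,.035),(380,380)) for n in fr]
for a in A:
    for g in range(0,8): cv2.line(a,(0,int(g*380/7)),(8,int(g*380/7)),(0,0,255),1); cv2.line(a,(int(g*380/7),0),(int(g*380/7),8),(0,0,255),1)
B=[]
for n in fr:
    u,v=pix(n,[.5905,.2225,.105]).astype(int); B.append(cv2.resize(crop(fr[n],u,v,38,22,10),(380,220)))
cv2.imwrite("pics/z1.png",np.vstack([np.hstack(A),np.hstack(B)]))
E
```

```text
(no output)
```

View pics/z1.png

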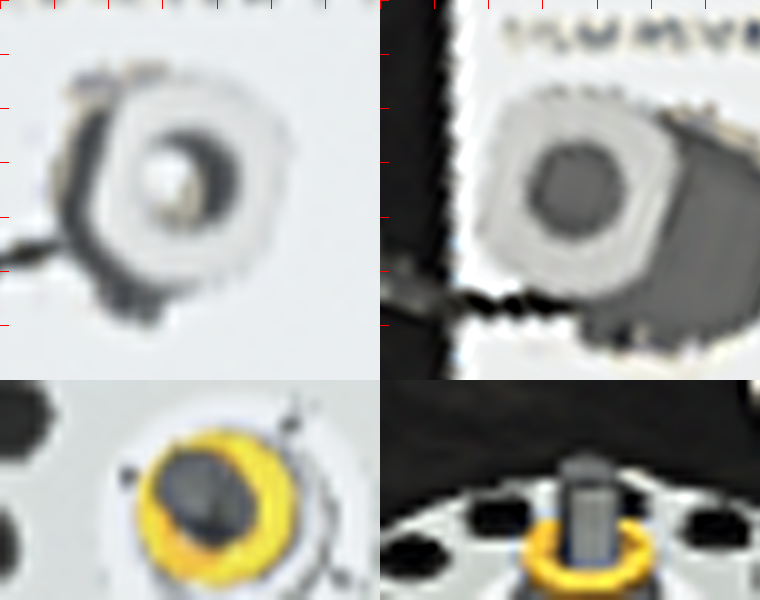

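Zoomed view: the collar's screw sticks out at (140,315), i.e. toward -x and slightly +y, and its flats give a yaw of about -14°. In the side view the spindle's bright flat covers x≈575–615 of a spindle spanning 560–617, so its normal points at about -91° in the world. The mixer's yaw is +19.2°, so the spindle is at about +70° and must turn about -70°.

Next I plan the approach moves.

```bash
cat >> h.py <<'E'
def down(yaw): # tool z down, tool x at yaw (deg)
    a=np.radians(yaw); return R.from_matrix(np.array([[np.cos(a),np.sin(a),0],[np.sin(a),-np.cos(a),0],[0,0,-1.]]))
def yaw(r): x=r.as_matrix()[:,0]; return np.degrees(np.arctan2(x[1],x[0]))
def chain(*poses,p=None,r=None):
    s=robot.read_state(); p=s['ee_pos'] if p is None else np.array(p); r=Rq(s['orientation']) if r is None else r
    print("t",round(s['time_s'],2),"at",p.round(4),"yaw",yaw(r).round(2),"F",s['ft_force'].round(1),"open",round(s['opening'],3),"q",s['qpos'].round(2))
    for x,y,z,w in poses:
        t=np.array([x,y,z]); q=down(w); print((r.inv().apply(t-p)*1000).round(1).tolist(),(r.inv()*q).as_rotvec().round(3).tolist()); p,r=t,q
E
python3 - <<'E'
from h import *
chain((.33,-.42,.26,55),(.49,-.17,.26,100),(.59,.08,.26,145),(.591,.2225,.25,179))
E
```

```text
t 0.4 at [ 0.1533 -0.6058  0.2562] yaw 14.2 F [-0.3  0.2 -1. ] open 1.0 q [ 1.36  0.69 -0.19  1.57  0.16  0.9  -0.22]
[216.9, -136.8, -3.8] [-0.0, -0.0, -0.712]
[296.6, -12.3, 0.0] [0.0, 0.0, -0.785]
[228.8, 141.9, 0.0] [0.0, 0.0, -0.785]
[80.9, 117.3, 10.0] [0.0, 0.0, -0.593]
```

Emit:
drive_tool(
  plan=[
    {"hand": 1, "linear": [27, -17, -0.5], "angular": [0, 0, -0.089]},
    {"hand": 1, "linear": [54, -34, -1], "angular": [0, 0, -0.178]},
    {"hand": 1, "linear": [81, -51, -1.5], "angular": [0, 0, -0.267]},
    {"hand": 1, "linear": [108, -68, -2], "angular": [0, 0, -0.356]},
    {"hand": 1, "linear": [135, -85, -2.5], "angular": [0, 0, -0.445]},
    {"hand": 1, "linear": [162, -102, -3], "angular": [0, 0, -0.534]},
    {"hand": 1, "linear": [190, -120, -3.5], "angular": [0, 0, -0.623]},
    {"hand": 1, "linear": [217, -137, -4], "angular": [0, 0, -0.712]},
  ],
)

```text
time_s: 1.07
ee_pos: [0.3311, -0.4186, 0.2605]
orientation: [0.0, 0.886, 0.464, 0.0]
ft_force: [0.1, -0.8, 0.5]
opening: 1.001
```

Emit:
drive_tool(
  plan=[
    {"hand": 1, "linear": [37, -1.5, 0], "angular": [0, 0, -0.098]},
    {"hand": 1, "linear": [74, -3, 0], "angular": [0, 0, -0.196]},
    {"hand": 1, "linear": [111, -4.5, 0], "angular": [0, 0, -0.294]},
    {"hand": 1, "linear": [148, -6, 0], "angular": [0, 0, -0.392]},
    {"hand": 1, "linear": [185, -8, 0], "angular": [0, 0, -0.49]},
    {"hand": 1, "linear": [222, -9, 0], "angular": [0, 0, -0.588]},
    {"hand": 1, "linear": [260, -11, 0], "angular": [0, 0, -0.687]},
    {"hand": 1, "linear": [297, -12, 0], "angular": [0, 0, -0.785]},
  ],
)

```text
time_s: 1.73
ee_pos: [0.4914, -0.1681, 0.2605]
orientation: [0.0, 0.641, 0.767, -0.0]
ft_force: [1.1, 0.4, -0.9]
opening: 0.998
```

Emit:
drive_tool(
  plan=[
    {"hand": 1, "linear": [29, 18, 0], "angular": [0, 0, -0.098]},
    {"hand": 1, "linear": [57, 35, 0], "angular": [0, 0, -0.196]},
    {"hand": 1, "linear": [86, 53, 0], "angular": [0, 0, -0.294]},
    {"hand": 1, "linear": [114, 71, 0], "angular": [0, 0, -0.392]},
    {"hand": 1, "linear": [143, 89, 0], "angular": [0, 0, -0.49]},
    {"hand": 1, "linear": [172, 107, 0], "angular": [0, 0, -0.588]},
    {"hand": 1, "linear": [200, 124, 0], "angular": [0, 0, -0.687]},
    {"hand": 1, "linear": [229, 142, 0], "angular": [0, 0, -0.785]},
  ],
)

```text
time_s: 2.4
ee_pos: [0.5913, 0.0815, 0.2603]
orientation: [0.0, 0.299, 0.954, -0.0]
ft_force: [0.9, -1.0, 0.5]
opening: 1.001
```

Emit:
drive_tool(
  plan=[
    {"hand": 1, "linear": [10, 15, 1], "angular": [0, 0, -0.074]},
    {"hand": 1, "linear": [20, 29, 2], "angular": [0, 0, -0.148]},
    {"hand": 1, "linear": [30, 44, 4], "angular": [0, 0, -0.222]},
    {"hand": 1, "linear": [40, 59, 5], "angular": [0, 0, -0.297]},
    {"hand": 1, "linear": [51, 73, 6], "angular": [0, 0, -0.371]},
    {"hand": 1, "linear": [61, 88, 8], "angular": [0, 0, -0.445]},
    {"hand": 1, "linear": [71, 103, 9], "angular": [0, 0, -0.519]},
    {"hand": 1, "linear": [81, 117, 10], "angular": [0, 0, -0.593]},
  ],
)

```text
time_s: 3.07
ee_pos: [0.5919, 0.2234, 0.2501]
orientation: [0.0, 0.008, 1.0, -0.0]
ft_force: [1.1, -0.6, 0.1]
opening: 1.001
```

Emit:
drive_tool(
  plan=[
    {"hand": 0.2, "linear": [1.4, -1.4, 20], "angular": [0, 0, 0]},
    {"hand": 0.2, "linear": [1.4, -1.4, 40], "angular": [0, 0, 0]},
    {"hand": 0.2, "linear": [1.4, -1.4, 60], "angular": [0, 0, 0]},
    {"hand": 0.2, "linear": [1.4, -1.4, 80], "angular": [0, 0, 0]},
    {"hand": 0.2, "linear": [1.4, -1.4, 100], "angular": [0, 0, 0]},
    {"hand": 0.2, "linear": [1.4, -1.4, 115], "angular": [0, 0, 0]},
    {"hand": 0.2, "linear": [1.4, -1.4, 125], "angular": [0, 0, 0]},
    {"hand": 0.2, "linear": [1.4, -1.4, 131], "angular": [0, 0, 0]},
  ],
)

```text
time_s: 3.73
ee_pos: [0.5901, 0.2209, 0.118]
orientation: [-0.001, 0.009, 1.0, -0.0]
ft_force: [0.4, -0.6, 0.2]
opening: 0.597
```

Emit:
drive_tool(
  plan=[
    {"hand": 0, "linear": [0, 0, 0], "angular": [0, 0, 0]},
    {"hand": -0.3, "linear": [0, 0, 0], "angular": [0, 0, 0]},
    {"hand": -0.6, "linear": [0, 0, 0], "angular": [0, 0, 0]},
    {"hand": -1, "linear": [0, 0, 0], "angular": [0, 0, 0]},
    {"hand": -1, "linear": [0, 0, 0], "angular": [0, 0, 0]},
    {"hand": -1, "linear": [0, 0, 0], "angular": [0, 0, 0]},
    {"hand": -1, "linear": [0, 0, 0], "angular": [0, 0, 0]},
    {"hand": -1, "linear": [0, 0, 0], "angular": [0, 0, 0]},
  ],
)

```text
time_s: 4.4
ee_pos: [0.5909, 0.2247, 0.1209]
orientation: [0.001, 0.009, 1.0, 0.003]
ft_force: [1.1, 5.5, -1.5]
opening: 0.129
```

```bash
python3 - <<'E'
from h import *
chain()
print(robot.read_state()['opening']*85, robot.read_state()['torque'])
a=[]
for n in("top","side"):
    p,d=eyes.capture(n); p=p[...,::-1].copy(); u,v=pix(n,[.5905,.2225,.10]).astype(int); a.append(crop(p,u,v,80,80,5))
cv2.imwrite("pics/g1.png",np.hstack(a))
E
```

```text
t 4.4 at [0.5909 0.2247 0.1209] yaw 179.0 F [ 1.1  5.5 -1.5] open 0.129 q [-0.03  0.98 -0.79  1.63  0.85  0.89  0.4 ]
10.952969740539885 [ 1.00286025 -0.12187374 -0.05689016]
```

View pics/g1.png

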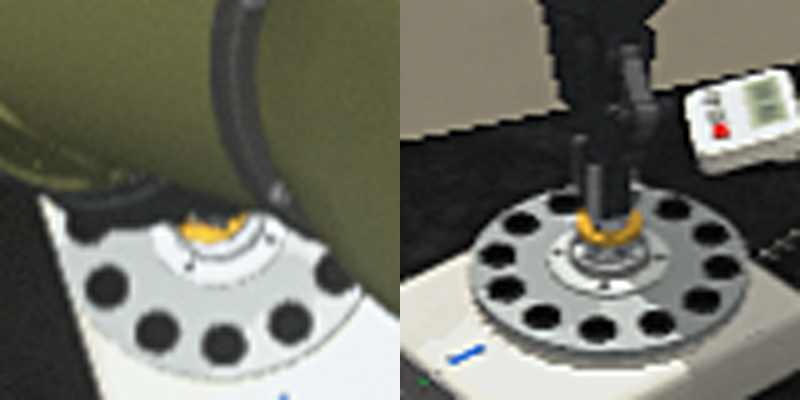

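The picture shows the fingers on the spindle just above the brass washer at (215,225) and (612,215). The opening is small (0.129), which fits 13 mm across the flat. The fingers settled at y = 0.2247, which puts the axis at y ≈ 0.223. Now I turn the spindle by -70°.

Emit:
drive_tool(
  plan=[
    {"hand": -1, "linear": [-0.5, 1, 0], "angular": [0, 0, 0.08]},
    {"hand": -1, "linear": [-1, 2, 0], "angular": [0, 0, 0.16]},
    {"hand": -1, "linear": [-1, 2, 0], "angular": [0, 0, 0.24]},
    {"hand": -1, "linear": [-1, 2, 0], "angular": [0, 0, 0.32]},
    {"hand": -1, "linear": [-1, 2, 0], "angular": [0, 0, 0.4]},
    {"hand": -1, "linear": [-1, 2, 0], "angular": [0, 0, 0.48]},
    {"hand": -1, "linear": [-1, 2, 0], "angular": [0, 0, 0.55]},
    {"hand": -1, "linear": [-1, 2, 0], "angular": [0, 0, 0.61]},
  ],
)

```text
time_s: 5.17
ee_pos: [0.592, 0.2256, 0.1209]
orientation: [0.001, 0.31, 0.951, 0.002]
ft_force: [0.9, 3.7, -0.8]
opening: 0.132
```

Emit:
drive_tool(
  plan=[
    {"hand": -1, "linear": [-0.2, 0, 0], "angular": [0, 0, 0.08]},
    {"hand": -1, "linear": [-0.4, 0, 0], "angular": [0, 0, 0.16]},
    {"hand": -1, "linear": [-0.6, 0, 0], "angular": [0, 0, 0.24]},
    {"hand": -1, "linear": [-0.8, 0, 0], "angular": [0, 0, 0.32]},
    {"hand": -1, "linear": [-1, 0, 0], "angular": [0, 0, 0.4]},
    {"hand": -1, "linear": [-1, 0, 0], "angular": [0, 0, 0.48]},
    {"hand": -1, "linear": [-1, 0, 0], "angular": [0, 0, 0.55]},
    {"hand": -1, "linear": [-1, 0, 0], "angular": [0, 0, 0.61]},
  ],
)

```text
time_s: 5.83
ee_pos: [0.5933, 0.2256, 0.1209]
orientation: [0.0, 0.581, 0.814, 0.003]
ft_force: [0.5, 4.1, -1.0]
opening: 0.127
```

Emit:
drive_tool(
  plan=[
    {"hand": -1, "linear": [0, 0, 0], "angular": [0, 0, 0]},
    {"hand": -1, "linear": [0, 0, 0], "angular": [0, 0, 0]},
    {"hand": -1, "linear": [0, 0, 0], "angular": [0, 0, 0]},
    {"hand": -1, "linear": [0, 0, 0], "angular": [0, 0, 0]},
    {"hand": -1, "linear": [0, 0, 0], "angular": [0, 0, 0]},
    {"hand": -1, "linear": [0, 0, 0], "angular": [0, 0, 0]},
    {"hand": -1, "linear": [0, 0, 0], "angular": [0, 0, 0]},
    {"hand": -1, "linear": [0, 0, 0], "angular": [0, 0, 0]},
  ],
)

```text
time_s: 6.5
ee_pos: [0.5933, 0.2256, 0.1209]
orientation: [-0.0, 0.579, 0.815, 0.003]
ft_force: [1.3, 5.6, 1.3]
opening: 0.128
```

```bash
python3 - <<'E'
from h import *
chain((.5905,.2225,.25,109))
print(robot.read_state()['torque'])
E
```

```text
t 6.5 at [0.5933 0.2256 0.1209] yaw 109.18 F [1.3 5.6 1.3] open 0.128 q [-0.17  0.91 -0.49  1.63  0.58  0.74 -0.6 ]
[-1.5, -3.0, -129.2] [0.005, -0.004, 0.003]
[ 0.97440231 -0.3405264  -0.02913214]
```

Emit:
drive_tool(
  plan=[
    {"hand": -0.5, "linear": [0, 0, 0], "angular": [0, 0, 0]},
    {"hand": 0, "linear": [0, 0, 0], "angular": [0, 0, 0]},
    {"hand": 0.3, "linear": [0, 0, 0], "angular": [0, 0, 0]},
    {"hand": 0.3, "linear": [0, 0, 0], "angular": [0, 0, 0]},
    {"hand": 0.3, "linear": [0, 0, 0], "angular": [0, 0, 0]},
    {"hand": 0.3, "linear": [0, 0, 0], "angular": [0, 0, 0]},
    {"hand": 0.3, "linear": [0, 0, 0], "angular": [0, 0, 0]},
    {"hand": 0.3, "linear": [0, 0, 0], "angular": [0, 0, 0]},
  ],
)

```text
time_s: 7.17
ee_pos: [0.5921, 0.2226, 0.1192]
orientation: [0.0, 0.581, 0.814, -0.0]
ft_force: [-0.7, -0.8, -0.3]
opening: 0.65
```

Emit:
drive_tool(
  plan=[
    {"hand": 0.3, "linear": [0, 0, -15], "angular": [0, 0, 0]},
    {"hand": 0.3, "linear": [0, 0, -35], "angular": [0, 0, 0]},
    {"hand": 0.3, "linear": [0, 0, -60], "angular": [0, 0, 0]},
    {"hand": 0.3, "linear": [0, 0, -85], "angular": [0, 0, 0]},
    {"hand": 0.3, "linear": [0, 0, -110], "angular": [0, 0, 0]},
    {"hand": 0.3, "linear": [0, 0, -125], "angular": [0, 0, 0]},
    {"hand": 0.3, "linear": [0, 0, -135], "angular": [0, 0, 0]},
    {"hand": 0.3, "linear": [0, 0, -140], "angular": [0, 0, 0]},
  ],
)

```text
time_s: 7.83
ee_pos: [0.5926, 0.2229, 0.2607]
orientation: [0.001, 0.581, 0.814, 0.001]
ft_force: [-0.2, 0.7, -0.3]
opening: 0.652
```

```bash
python3 - <<'E'
from h import *
chain((.55,.02,.23,138),(.494,-.186,.13,166))
E
```

```text
t 7.83 at [0.5926 0.2229 0.2607] yaw 109.02 F [-0.2  0.7 -0.3] open 0.652 q [-0.12  0.74 -0.58  1.52  0.45  1.01 -0.5 ]
[-178.0, -106.4, 30.5] [0.002, 0.001, -0.506]
[-96.2, -190.6, 100.0] [0.0, 0.0, -0.489]
```

Emit:
drive_tool(
  plan=[
    {"hand": 0.3, "linear": [-22, -13, 4], "angular": [0, 0, -0.063]},
    {"hand": 0.3, "linear": [-44, -27, 8], "angular": [0, 0, -0.127]},
    {"hand": 0.3, "linear": [-67, -40, 11], "angular": [0, 0, -0.19]},
    {"hand": 0.3, "linear": [-89, -53, 15], "angular": [0, 0, -0.253]},
    {"hand": 0.3, "linear": [-111, -66, 19], "angular": [0, 0, -0.316]},
    {"hand": 0.3, "linear": [-133, -80, 23], "angular": [0, 0, -0.38]},
    {"hand": 0.3, "linear": [-156, -93, 27], "angular": [0, 0, -0.443]},
    {"hand": 0.3, "linear": [-178, -106, 30], "angular": [0, 0, -0.506]},
  ],
)

```text
time_s: 8.5
ee_pos: [0.5488, 0.0182, 0.2279]
orientation: [-0.001, 0.357, 0.934, -0.001]
ft_force: [0.5, 0.6, 0.5]
opening: 0.652
```

Emit:
drive_tool(
  plan=[
    {"hand": 0.3, "linear": [-12, -24, 12], "angular": [0, 0, -0.061]},
    {"hand": 0.3, "linear": [-24, -48, 25], "angular": [0, 0, -0.122]},
    {"hand": 0.3, "linear": [-36, -71, 37], "angular": [0, 0, -0.183]},
    {"hand": 0.3, "linear": [-48, -95, 50], "angular": [0, 0, -0.245]},
    {"hand": 0.3, "linear": [-60, -119, 62], "angular": [0, 0, -0.306]},
    {"hand": 0.3, "linear": [-72, -143, 75], "angular": [0, 0, -0.367]},
    {"hand": 0.3, "linear": [-84, -167, 88], "angular": [0, 0, -0.428]},
    {"hand": 0.3, "linear": [-96, -191, 100], "angular": [0, 0, -0.489]},
  ],
)

```text
time_s: 9.17
ee_pos: [0.4922, -0.1875, 0.1277]
orientation: [-0.001, 0.12, 0.993, 0.0]
ft_force: [0.3, 0.1, 0.6]
opening: 0.65
```

```bash
python3 - <<'E'
from h import *
chain((.494,-.1863,.040,166))
a=[]
for n in("top","side"):
    p,d=eyes.capture(n); p=p[...,::-1].copy(); u,v=pix(n,[.5905,.2225,.10]).astype(int); a.append(crop(p,u,v,40,30,10))
    u,v=pix(n,[.494,-.186,.05]).astype(int); a.append(crop(p,u,v,100,75,4))
cv2.imwrite("pics/g2.png",np.vstack([np.hstack(a[::2]),np.hstack(a[1::2])]))
E
```

```text
t 9.17 at [ 0.4922 -0.1875  0.1277] yaw 166.22 F [0.3 0.1 0.6] open 0.65 q [ 0.71  0.87 -0.75  1.95  0.92  0.71  0.72]
[-1.6, 1.5, 87.7] [0.0, -0.002, 0.004]
```

View pics/g2.png

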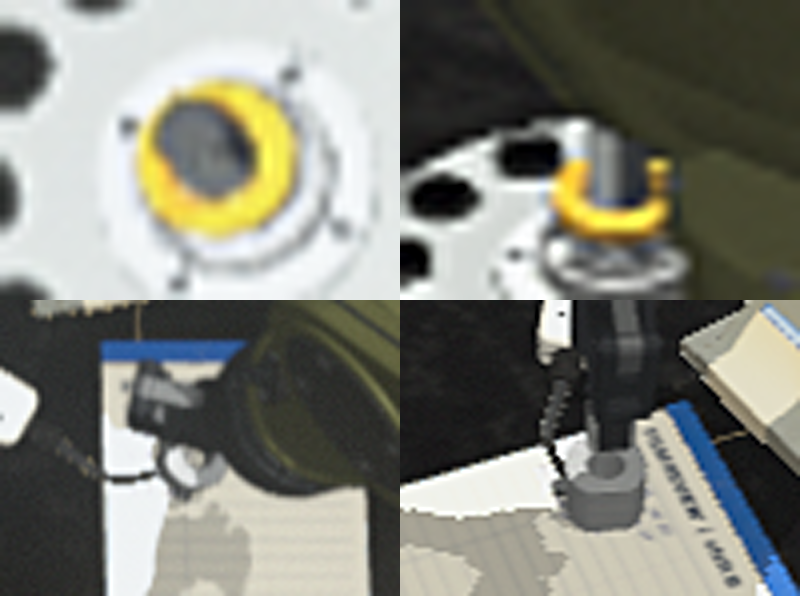

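The flat now shows at (592–622,175) in the side view, the left half of the spindle, as it should when facing front. The hand stands over the collar. Going down to grip it.

Emit:
drive_tool(
  plan=[
    {"hand": 0.3, "linear": [-1.6, 1.5, 15], "angular": [0, 0, 0]},
    {"hand": 0.3, "linear": [-1.6, 1.5, 30], "angular": [0, 0, 0]},
    {"hand": 0.3, "linear": [-1.6, 1.5, 45], "angular": [0, 0, 0]},
    {"hand": 0.3, "linear": [-1.6, 1.5, 58], "angular": [0, 0, 0]},
    {"hand": 0.3, "linear": [-1.6, 1.5, 70], "angular": [0, 0, 0]},
    {"hand": 0.3, "linear": [-1.6, 1.5, 80], "angular": [0, 0, 0]},
    {"hand": 0.3, "linear": [-1.6, 1.5, 86], "angular": [0, 0, 0]},
    {"hand": 0.3, "linear": [-1.6, 1.5, 88], "angular": [0, 0, 0]},
  ],
)

```text
time_s: 9.93
ee_pos: [0.4949, -0.1848, 0.0402]
orientation: [-0.001, 0.121, 0.993, 0.0]
ft_force: [0.6, 0.3, 0.6]
opening: 0.651
```

Emit:
drive_tool(
  plan=[
    {"hand": 0.3, "linear": [0, 0, 0], "angular": [0, 0, 0]},
    {"hand": 0, "linear": [0, 0, 0], "angular": [0, 0, 0]},
    {"hand": -0.2, "linear": [0, 0, 0], "angular": [0, 0, 0]},
    {"hand": -0.4, "linear": [0, 0, 0], "angular": [0, 0, 0]},
    {"hand": -1, "linear": [0, 0, 0], "angular": [0, 0, 0]},
    {"hand": -1, "linear": [0, 0, 0], "angular": [0, 0, 0]},
    {"hand": -1, "linear": [0, 0, 0], "angular": [0, 0, 0]},
    {"hand": -1, "linear": [0, 0, 0], "angular": [0, 0, 0]},
  ],
)

```text
time_s: 10.6
ee_pos: [0.4959, -0.1854, 0.0421]
orientation: [0.001, 0.122, 0.993, -0.0]
ft_force: [-0.9, -0.7, 6.1]
opening: 0.385
```

```bash
python3 - <<'E'
from h import *
chain((.494,-.1863,.2,166))
print(robot.read_state()['torque'].round(2))
E
```

```text
t 10.6 at [ 0.4959 -0.1854  0.0421] yaw 166.03 F [-0.9 -0.7  6.1] open 0.385 q [ 0.63  0.99 -0.61  1.97  1.12  0.56  0.54]
[1.4, -1.4, -157.9] [-0.0, 0.001, 0.0]
[-0.08  0.15 -0.04]
```

Emit:
drive_tool(
  plan=[
    {"hand": -1, "linear": [0, 0, -8], "angular": [0, 0, 0]},
    {"hand": -1, "linear": [0, 0, -24], "angular": [0, 0, 0]},
    {"hand": -1, "linear": [0, 0, -48], "angular": [0, 0, 0]},
    {"hand": -1, "linear": [0, 0, -75], "angular": [0, 0, 0]},
    {"hand": -1, "linear": [0, 0, -105], "angular": [0, 0, 0]},
    {"hand": -1, "linear": [0, 0, -130], "angular": [0, 0, 0]},
    {"hand": -1, "linear": [0, 0, -150], "angular": [0, 0, 0]},
    {"hand": -1, "linear": [0, 0, -160], "angular": [0, 0, 0]},
  ],
)

```text
time_s: 11.27
ee_pos: [0.4962, -0.1851, 0.204]
orientation: [0.002, 0.122, 0.993, -0.0]
ft_force: [0.8, 0.0, -1.5]
opening: 0.386
```

```bash
python3 - <<'E'
from h import *
chain((.545,.02,.2,182),(.593,.2233,.19,199.2))
E
```

```text
t 11.27 at [ 0.4962 -0.1851  0.204 ] yaw 166.04 F [ 0.8  0.  -1.5] open 0.386 q [ 0.76  0.76 -0.85  1.89  0.77  0.85  0.84]
[2.1, 210.9, 4.1] [-0.0, 0.003, -0.279]
[-55.1, 201.5, 10.0] [0.0, 0.0, -0.3]
```

Emit:
drive_tool(
  plan=[
    {"hand": -1, "linear": [0, 20, 0.5], "angular": [0, 0, -0.035]},
    {"hand": -1, "linear": [0.5, 47, 1], "angular": [0, 0, -0.07]},
    {"hand": -1, "linear": [0.8, 75, 1.5], "angular": [0, 0, -0.105]},
    {"hand": -1, "linear": [1, 103, 2], "angular": [0, 0, -0.14]},
    {"hand": -1, "linear": [1.3, 130, 2.5], "angular": [0, 0, -0.175]},
    {"hand": -1, "linear": [1.6, 158, 3], "angular": [0, 0, -0.21]},
    {"hand": -1, "linear": [1.9, 185, 3.5], "angular": [0, 0, -0.245]},
    {"hand": -1, "linear": [2, 211, 4], "angular": [0, 0, -0.279]},
  ],
)

```text
time_s: 11.93
ee_pos: [0.544, 0.0213, 0.1967]
orientation: [-0.001, -0.019, 1.0, -0.0]
ft_force: [0.6, -0.1, -1.5]
opening: 0.387
```

Emit:
drive_tool(
  plan=[
    {"hand": -1, "linear": [-8, 30, 1], "angular": [0, 0, -0.04]},
    {"hand": -1, "linear": [-16, 60, 3], "angular": [0, 0, -0.08]},
    {"hand": -1, "linear": [-25, 91, 4], "angular": [0, 0, -0.12]},
    {"hand": -1, "linear": [-34, 123, 6], "angular": [0, 0, -0.16]},
    {"hand": -1, "linear": [-42, 154, 7], "angular": [0, 0, -0.2]},
    {"hand": -1, "linear": [-49, 180, 8], "angular": [0, 0, -0.24]},
    {"hand": -1, "linear": [-54, 196, 9], "angular": [0, 0, -0.27]},
    {"hand": -1, "linear": [-55, 201.5, 10], "angular": [0, 0, -0.3]},
  ],
)

```text
time_s: 12.6
ee_pos: [0.5916, 0.2273, 0.1868]
orientation: [-0.0, -0.17, 0.986, 0.001]
ft_force: [-0.3, -0.3, -1.4]
opening: 0.383
```

```bash
python3 - <<'E'
from h import *
chain((.593,.2233,.15,199.2))
a=[]
P=robot.read_state()['ee_pos']
for n,s in(("top",4),("side",5)):
    p,d=eyes.capture(n); np.save(f"pics/g3{n}.npy",d); p=p[...,::-1].copy()
    u,v=pix(n,[.592,.223,.13]).astype(int); a.append(cv2.resize(crop(p,u,v,80,90,s),(400,450)))
cv2.imwrite("pics/g3.png",np.hstack(a))
E
```

```text
t 12.6 at [0.5916 0.2273 0.1868] yaw -160.47 F [-0.3 -0.3 -1.4] open 0.383 q [ 0.02  0.93 -0.92  1.58  0.82  1.05  0.78]
[0.0, -4.4, 36.8] [0.003, 0.0, 0.006]
```

View pics/g3.png

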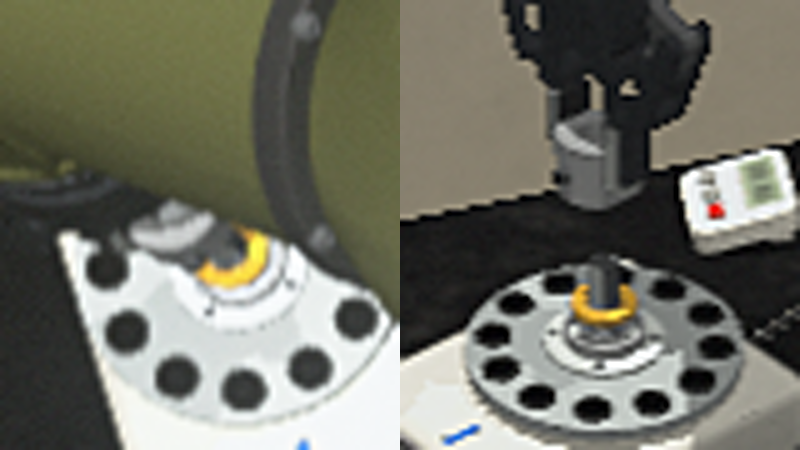

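The collar is held upright with its screw (560,180) toward the front, above the spindle end at (603,268). I correct sideways and come down to just above the end.

Emit:
drive_tool(
  plan=[
    {"hand": -1, "linear": [0, -1, 3], "angular": [0, 0, 0.006]},
    {"hand": -1, "linear": [0, -2, 8], "angular": [0, 0, 0.006]},
    {"hand": -1, "linear": [0, -3, 14], "angular": [0, 0, 0.006]},
    {"hand": -1, "linear": [0, -3, 20], "angular": [0, 0, 0.006]},
    {"hand": -1, "linear": [0, -3, 24], "angular": [0, 0, 0.006]},
    {"hand": -1, "linear": [0, -3, 26], "angular": [0, 0, 0.006]},
    {"hand": -1, "linear": [0, -3, 27], "angular": [0, 0, 0.006]},
    {"hand": -1, "linear": [0, -3, 27], "angular": [0, 0, 0.006]},
  ],
)

```text
time_s: 13.37
ee_pos: [0.5932, 0.2205, 0.16]
orientation: [-0.0, -0.164, 0.986, -0.0]
ft_force: [0.4, -0.7, -1.8]
opening: 0.384
```

```bash
python3 - <<'E'
from h import *
chain((.593,.2233,.145,199.2))
P=robot.read_state()['ee_pos']; r=Rq(robot.read_state()['orientation'])
p,d=eyes.capture("side"); p=p[...,::-1].copy()
# predicted collar for tool-x offsets and spindle axis outlines
C=P+r.apply([.0013,0,.0171])
for z in(C[2]+.016,C[2]-.016): pass
u,v=pix("side",[.592,.223,.13]).astype(int); s=9
im=crop(p,u,v,64,64,s)
def dot(q,c):
    a=(pix("side",q)-[u-32,v-32]+.5)*s; cv2.circle(im,tuple(int(k) for k in a),2,c,-1)
t=np.linspace(0,2*np.pi,40)
for z in(.016,-.016):
    for a in t: dot(C+[.02*np.cos(a),.02*np.sin(a),z],(0,255,0))
for a in t: dot([.592+.008*np.cos(a),.223+.008*np.sin(a),.114],(0,0,255)); dot([.592+.0165*np.cos(a),.223+.0165*np.sin(a),.09],(255,0,255))
dot(C+r.apply([.026,0,0]),(255,255,0))
cv2.imwrite("pics/g4.png",im)
E
```

```text
t 13.37 at [0.5932 0.2205 0.16  ] yaw -161.13 F [ 0.4 -0.7 -1.8] open 0.384 q [ 0.02  0.96 -0.89  1.6   0.86  1.01  0.75]
[-0.7, 2.7, 15.0] [-0.0, -0.0, -0.006]
```

View pics/g4.png

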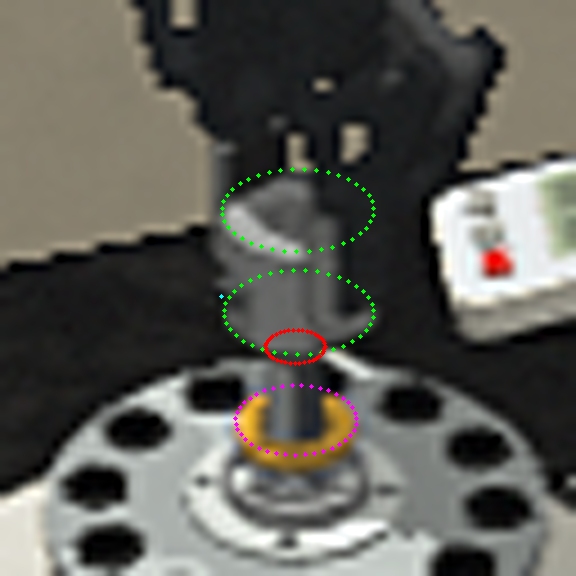

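Emit:
drive_tool(
  plan=[
    {"hand": -1, "linear": [-0.3, 1, 1], "angular": [0, 0, 0]},
    {"hand": -1, "linear": [-0.5, 2, 2], "angular": [0, 0, 0]},
    {"hand": -1, "linear": [-0.5, 2, 4], "angular": [0, 0, 0]},
    {"hand": -1, "linear": [-0.5, 2, 6], "angular": [0, 0, 0]},
    {"hand": -1, "linear": [-0.5, 2, 7], "angular": [0, 0, 0]},
    {"hand": -1, "linear": [-0.5, 2, 7], "angular": [0, 0, 0]},
    {"hand": -1, "linear": [-0.5, 2, 7], "angular": [0, 0, 0]},
    {"hand": -1, "linear": [-0.5, 2, 7], "angular": [0, 0, 0]},
  ],
)

```text
time_s: 14.08
ee_pos: [0.5932, 0.2226, 0.1533]
orientation: [0.0, -0.164, 0.986, 0.0]
ft_force: [-0.9, 0.6, -2.2]
opening: 0.381
```

```bash
python3 - <<'E'
from h import *
chain((.593,.2233,.145,199.2))
E
```

```text
t 14.08 at [0.5932 0.2226 0.1533] yaw -161.14 F [-0.9  0.6 -2.2] open 0.381 q [ 0.01  0.97 -0.89  1.61  0.86  1.    0.74]
[-0.1, 0.8, 8.3] [-0.0, 0.0, -0.006]
```

Emit:
drive_tool(
  plan=[
    {"hand": -1, "linear": [0, 0.5, 2], "angular": [0, 0, -0.006]},
    {"hand": -1, "linear": [0, 0.5, 5], "angular": [0, 0, -0.006]},
    {"hand": -1, "linear": [0, 0.5, 8], "angular": [0, 0, -0.006]},
    {"hand": -1, "linear": [0, 0.5, 11], "angular": [0, 0, -0.006]},
    {"hand": -1, "linear": [0, 0.5, 14], "angular": [0, 0, -0.006]},
    {"hand": -1, "linear": [0, 0.5, 16], "angular": [0, 0, -0.006]},
    {"hand": -1, "linear": [0, 0.5, 18], "angular": [0, 0, -0.006]},
    {"hand": -1, "linear": [0, 0.5, 18], "angular": [0, 0, -0.006]},
  ],
)

```text
time_s: 14.75
ee_pos: [0.5928, 0.2228, 0.1347]
orientation: [-0.0, -0.167, 0.986, -0.0]
ft_force: [0.1, -0.2, -1.7]
opening: 0.382
```

```bash
python3 - <<'E'
from h import *
chain((.593,.2233,.125,199.2)); print(robot.read_state()['torque'].round(2))
E
```

```text
t 14.75 at [0.5928 0.2228 0.1347] yaw -160.79 F [ 0.1 -0.2 -1.7] open 0.382 q [ 0.01  0.99 -0.87  1.62  0.89  0.97  0.73]
[-0.4, 0.4, 9.7] [-0.0, -0.001, 0.0]
[-0.    0.05 -0.01]
```

Engaged about 12 mm with no side load. I continue past the screw tip.

Emit:
drive_tool(
  plan=[
    {"hand": -1, "linear": [0, 0, 1], "angular": [0, 0, 0]},
    {"hand": -1, "linear": [0, 0, 2], "angular": [0, 0, 0]},
    {"hand": -1, "linear": [0, 0, 3.5], "angular": [0, 0, 0]},
    {"hand": -1, "linear": [0, 0, 5], "angular": [0, 0, 0]},
    {"hand": -1, "linear": [0, 0, 6.5], "angular": [0, 0, 0]},
    {"hand": -1, "linear": [0, 0, 8], "angular": [0, 0, 0]},
    {"hand": -1, "linear": [0, 0, 9], "angular": [0, 0, 0]},
    {"hand": -1, "linear": [0, 0, 9], "angular": [0, 0, 0]},
  ],
)

```text
time_s: 15.42
ee_pos: [0.5928, 0.2229, 0.1259]
orientation: [-0.0, -0.167, 0.986, -0.0]
ft_force: [0.3, 0.1, -2.3]
opening: 0.384
```

```bash
python3 - <<'E'
from h import *
chain((.593,.2233,.115,199.2)); print(robot.read_state()['torque'].round(2))
E
```

```text
t 15.42 at [0.5928 0.2229 0.1259] yaw -160.79 F [ 0.3  0.1 -2.3] open 0.384 q [ 0.    1.   -0.87  1.62  0.9   0.96  0.72]
[-0.3, 0.3, 10.9] [-0.0, -0.0, 0.0]
[-0.05 -0.04 -0.  ]
```

Emit:
drive_tool(
  plan=[
    {"hand": -1, "linear": [0, 0, 2], "angular": [0, 0, 0]},
    {"hand": -1, "linear": [0, 0, 4], "angular": [0, 0, 0]},
    {"hand": -1, "linear": [0, 0, 6], "angular": [0, 0, 0]},
    {"hand": -1, "linear": [0, 0, 8], "angular": [0, 0, 0]},
    {"hand": -1, "linear": [0, 0, 10], "angular": [0, 0, 0]},
    {"hand": -1, "linear": [0, 0, 12], "angular": [0, 0, 0]},
    {"hand": -1, "linear": [0, 0, 12], "angular": [0, 0, 0]},
    {"hand": -1, "linear": [0, 0, 12], "angular": [0, 0, 0]},
  ],
)

```text
time_s: 16.08
ee_pos: [0.5932, 0.2232, 0.115]
orientation: [0.0, -0.167, 0.986, -0.0]
ft_force: [-1.3, -1.3, 6.9]
opening: 0.381
```

```bash
python3 - <<'E'
from h import *
chain((.593,.2233,.115,199.2)); print(robot.read_state()['torque'].round(2))
E
```

```text
t 16.08 at [0.5932 0.2232 0.115 ] yaw -160.8 F [-1.3 -1.3  6.9] open 0.381 q [ 0.    1.02 -0.86  1.63  0.92  0.94  0.71]
[0.1, 0.1, -0.0] [-0.0, 0.001, 0.0]
[-0.36  0.3  -0.01]
```

TCP is at 0.115 and the spring force is about 9.1 N, which means roughly 8 to 9 mm pressed. I check with the cameras.

```bash
python3 - <<'E'
from h import *
p,d=eyes.capture("side"); p2,d2=eyes.capture("top"); u,v=pix("side",[.592,.223,.10]).astype(int)
P=cloud("side",d); m=(d>0)&(np.hypot(P[...,0]-.592,P[...,1]-.223)<.019)&(P[...,2]>.10)&(P[...,2]<.125)
print(m.sum(), P[m].mean(0), np.percentile(P[m][:,2],[10,50,90]))
im=crop(p[...,::-1].copy(),u,v,64,64,9); s=9
C=robot.read_state()['ee_pos']
def dot(q,c):
    a=(pix("side",q)-[u-32,v-32]+.5)*s; cv2.circle(im,tuple(int(k) for k in a),1,c,-1)
for a in np.linspace(0,2*np.pi,50):
    for z,c in((.114,(0,255,0)),(.082,(0,0,255))): dot([.592+.02*np.cos(a),.223+.02*np.sin(a),z],c)
cv2.imwrite("pics/g5.png",im); chain()
E
```

```text
95 [0.58495341 0.2252262  0.11298504] [0.10631834 0.11249953 0.12025945]
t 16.18 at [0.5932 0.2232 0.1151] yaw -160.8 F [-1.8 -0.7  7.6] open 0.383 q [ 0.    1.02 -0.86  1.63  0.92  0.94  0.71]
```

View pics/g5.png

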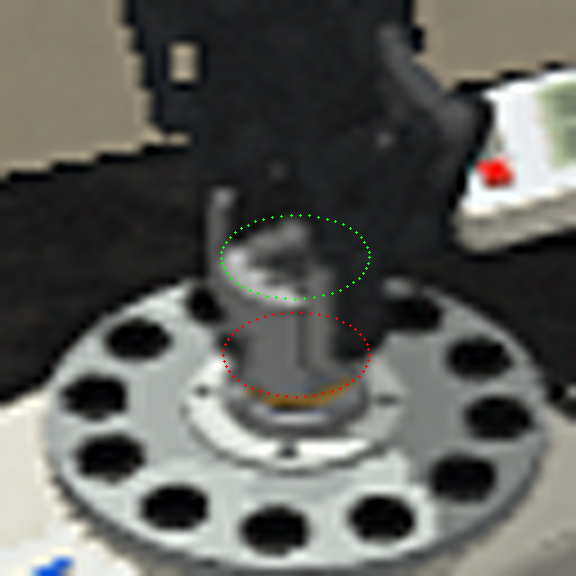

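The outlines predicted for a flush collar (top at 0.114, ellipse around (295,257); underside around (297,355)) match the picture, and the washer shows just below the collar. Handing in.

```bash
python3 - <<'E'
from station import robot
print(robot.close_job())
E
```

```text
the job is handed in; nothing more can be done
None
```

The collar is on the spindle with its screw over the flat. It is gripped and pressed flush as far as my checks show, and the job was handed in at about 16 s of the 58 s allowed. No verdict was reported.

**What I did:** I pinched the spindle across its flat and turned it about 70° clockwise until the flat faced the front. Then I gripped the collar across its wrench flats and slid it down with the screw to the front. It passed the screw tip with almost no force, and I pressed it against the spring.

**Last checks:**
- **Direction:** the tool sits at the mixer's yaw, -160.8° against the -160.8° I measured for the front. The side view after the turn showed the flat facing front, and the screw was on the front side before the collar went down.
- **Height:** the tool is at z = 0.1150, and the flush value from the grasp was about 0.1151. The outline drawn for a flush collar matched the last side picture.
- **Spring and grip:** the spring pushes back with about 9 N, against 8.6 N expected at 8 mm. The fingers stayed closed on the collar, with the opening steady at 0.38 throughout.

**Disagreements:**
- **Position:** camera and touch differed by up to 2 mm on the spindle's position; I used a value in between, and the collar fitted without side load.
- **Spring force:** it reads 0.5 to 1 mm deeper than the tool height does.
- **Depth readings:** those at the collar's top were noisy (median 0.1125 against 0.114).

I did not measure the hex key, oil bottle and forceps again at the end, but the arm never came near them.

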